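# Seat a 45 degree mirror block in the squaring jig and hold it for bonding

## Robot

A 7-joint arm with a two-finger parallel gripper is mounted at the origin on a cart in front of the work surface, level with it; the furniture and walls round the work are solid. World frame = base frame: x ahead of the robot, y to its left, z up, the work surface at z = 0. Lengths are in m, angles in rad, forces in N, time in s.
With the tool pointing down it reaches from about 0.425 to 0.925 m from the base axis. Payload 6.8 kg.
Tool frame: the origin (TCP) lies at the very end of the fingers, on their centre line; the grasp point (between the pads) lies r.pinch_z behind it (r.pinch_z is the distance from the TCP to the grasp point, in m); z points along the fingers, y is the line along which they close (so a half turn about z gives the same grasp; the last joint's range is limited). The gripper opens to 85 mm and grips with 20 to 120 N. Pads are 22 mm wide; open, the fingers measure 114 mm over their backs; the gripper's body (76 mm by 85 mm) begins 54 mm behind the grasp point. The pads swing forward as they close: fully open they stand 13 mm farther back than shut.
Start: joints at [1.155, 0.477, 0.022, 1.555, -0.011, 1.109, -0.083], TCP at [0.205, -0.643, 0.231] pointing down, gripper open.
Joint ranges: [-2.96, 2.96], [-0.34, 2.1], [-1.41, 1.46], [0.24, 2.44], [-1.37, 4.51], [0.17, 1.92], [-2.96, 2.96]. Speed limits (rad/s): [2.39, 2.39, 3.14, 3.14, 3.14, 3.14, 3.14].

## Interface

Orientations are given as a rotation vector (axis times angle).
In Python, from bench import status, grab_frame, camera_model, r gives the robot as it stands. The module is installed in compiled form; this text tells all that it offers.
- The arm moves only by the shell command python3 -m creep 'ROWS' [FORCE]. ROWS is text: rows parted by semicolons, each of 7 numbers parted by spaces: the turn, a rotation vector about the tool's x, y, z in rad, then the shift along the tool's x, y, z in mm, then the opening, from -1 (shut) to 1 (fully open). In form: rx ry rz tx ty tz fingers; .... A call has 1 to 10 rows; each row is the pose to reach, as a shift and turn from the pose commanded when the call began, along the tool's axes at that moment; what a row does not reach only later rows make up. A row lasts 1/8 s, in which the tool goes at most 62.5 mm and 10.7 degrees, less where a joint would pass 70% of its speed; a pose out of reach is approached as far as the arm can. A call with a gripper value outside its range is refused whole. The fingers move at their own pace and stop on an object; FORCE is the grip in N (left out, the last holds). Time passes only in rows, so rows that repeat a pose let the fingers close. It gives the time, the measured TCP pose, the force, the opening and the grip force at its end, in the units of the state.
- status.get_obs(): the state, without advancing time (a new reading comes with each control period).
- grab_frame(name): name is "scene" or "top"; returns (picture, depth): 420x560x3 uint8, red, green, blue; 420x560 float32, m along the optical axis (not along the pixel's ray), 0 where there is no reading.
- camera_model(name): a dict with "K" (3x3 intrinsics, pixels), "rvec" (rotation vector, rad) and "tvec" (3), from world to camera coordinates, as OpenCV has them. Camera axes: x right, y down, z forward; pixel columns grow to the right and rows downward; lengths in m; the calibration is good to about 2 mm. A picture is of the moment at which its call begins. camera_model takes no time and is no camera call.
- r.hand_in(): hands the job in; it is judged then, once.
The state is a dict: "clock": time; "joints": joint angles; "qvel": joint speeds; "tau": joint torques, N m; "tcp_pos": TCP position; "orientation": TCP orientation; "contact_force": force on the tool from outside, world axes, zero at the start; "moment": the same for the moment, N m; "grip_width": finger opening in m; "gripper_force": force on a finger pad.
Only numpy, scipy, OpenCV 4.12 (cv2) and the standard library are available. Lean on these libraries where they do the work, as an engineer would, in place of code of your own. Each camera call takes 0.05 s, during which the arm holds its last target. There are 200 camera calls.

## Task

Set the aluminium 45 degree mirror block on the plate of the squaring jig with its sloping face turned away from the fence, let go of it, and bring it fully home in the corner: upright back flat against the fence, underside flat on the plate, end against the stop block. Then press on the sloping face with one firm but moderate diagonal push (about 15 N, towards the fence and down together) and finish while still holding that push, touching neither the plate, fence nor stop with the gripper at the end. Leave the other things on the table where they are.

Things in the scene. Friction and masses are not known exactly. Their poses are not given: they have to be found in the camera images.
- wedge_mid (a point): point in the 45 degree mirror block, a bare aluminium right-angle prism: half-way up (20 mm over the underside), midway between its two upright, parallel triangular ends (45 mm apart, good for pinching here from above), 14 mm in front of the upright back face and 26 mm behind the foot of the slope. Axes: z up, x towards the back face, y along the block, square to the ends
- wedge: the same mirror block, 40 mm (x) x 45 mm (y) x 40 mm high, 0.11 to 0.2 kg, standing on its square underside at the start; its ground faces slide fairly easily on plate, fence and stop (friction about 0.25 to 0.35); this origin is the centre of its underside (20 mm from the back face), axes as for wedge_mid
- wedge_slope (a point): middle of the mirror block's flat sloping face, 21.5 mm over the underside, 21.5 mm in front of the back face, midway between the ends; the face looks to -x and up at 45 degrees and runs from 3 mm over the underside at its foot to the top edge 40 mm up, where a flat 3 mm wide remains; axes as for wedge_mid
- jig_corner (a point): inner corner of the fixed squaring jig, on the top of its plate, where fence face and stop face meet. Axes: z up, x square into the fence, y along the fence towards the stop. With the block home, its mid point lies 14 mm to -x, 22.5 mm to -y and 20 mm up from here.
- jig_plate: dark steel plate of the jig, 100 mm (x) x 150 mm (y), its top 12 mm above the table; origin under its middle, on the table; axes as jig_corner; it is fixed and reaches 88 mm to -x and 136 mm to -y from jig_corner
- jig_fence: aluminium fence along the far (+x) edge of the plate, 12 mm thick, 150 mm long, 30 mm high above the plate; origin and axes as jig_plate
- jig_stop: aluminium stop block at the left (+y) end of the plate, 60 mm long in x from the fence outwards, 14 mm thick, 26 mm high above the plate; origin and axes as jig_plate
- microscope: fixed, solid microscope over the middle of the table, between block and jig: from about 0.26 m above the table upwards it stands in the way at x over 0.64 m and y from -0.16 to 0.11 m (world), so arm and wrist must pass on the robot's side of it
- vacuum_chamber: fixed, solid round chamber under the microscope, 0.19 m high, from x = 0.57 m on, y from -0.19 to 0.15 m (world); a side port 0.14 m high reaches forward to x = 0.48 m at y from -0.17 to -0.05 m. A low two-axis stage stands in front of it near x = 0.38 m, y = -0.07 m
- riser: bare aluminium riser block, 40 x 30 x 19 mm, a rectangular bystander; origin at the centre of its underside
- kf_ring: metal ring with a dark band, 41 mm across, 14 mm high, a bystander; origin at the centre of its underside
- kf_clamp: open metal hinge clamp, 51 x 73 x 13 mm, a bystander; origin at the centre of its underside
- cap: round window cap, black rim and pale face, 61 mm across, 13 mm high, a bystander; origin at the centre of its underside
- adapter: grey block with a short round stub at each end, 22 x 56 x 20 mm, a bystander; origin at the centre of its underside
- spare_cap: plain black round cap, 48 mm across, 15 mm high, a bystander; origin at the centre of its underside
Things that resemble listed ones, but are neither listed nor needed, are in the scene too. Of the things that look like the wedge, take the one that is farthest to the robot's left at the start.

How it is judged:
On the way, in this order (a step that is already met when the one before it is completed fails the run):
1. the mirror block is lifted clear of the table (height (world z) of wedge_mid above 0.05 m and contact force between wedge and the fingers above 0.5 N), for 0.1 s.
2. the block stands on the jig's plate, upright and let go (contact force between wedge and jig_plate above 0.3 N and contact force between wedge and the fingers below 0.1 N and angle between wedge_mid's own z axis and vertical below 0.1 rad), for 0.2 s.
At the end, for the whole second after the job is handed in: block home in the corner (2.5 mm of fence and plate, 3 mm of stop, tilt and yaw under 0.05 rad), at rest, pushed by the fingers (over 4 N) so that it bears on the fence with 2 to 35 N and on the plate with 3 to 35 N; gripper touches no part of the jig; the program ends holding this push (x of wedge_mid in the frame of jig_corner between -0.0165 and -0.0115 m and y of wedge_mid in the frame of jig_corner between -0.0255 and -0.0205 m and z of wedge_mid in the frame of jig_corner between 0.0175 and 0.0225 m and angle between wedge_mid's own z axis and vertical below 0.05 rad and angle between the x axis of wedge_mid and the x axis of jig_corner, either way round below 0.05 rad and contact force between wedge and jig_fence between 2 and 35 N and contact force between wedge and jig_plate between 3 and 35 N and contact force between the fingers and wedge above 4 N and contact force between each of the arm, the fingers and jig_plate below 0.5 N and contact force between each of the arm, the fingers and jig_fence below 0.5 N and contact force between each of the arm, the fingers and jig_stop below 0.5 N and linear speed of wedge below 0.01 m/s); the arm keeps its last pose, push and grip.
It fails at once if a bystander is moved by more than 30 mm (distance of any of riser, kf_ring, kf_clamp, cap, adapter, spare_cap from where it was at the start of the episode above 0.03 m).
It also fails if it takes over 58 s, if anything falls off the work surface, if the arm or the gripper's body presses on something with over 40 N, if the wrist force passes 120 N, or if a joint passes its speed limit or range.

## Working session

There is one attempt and no reset: what is moved stays moved. The work goes in short steps, Python scripts to look and compute and a shell command to move; the robot and the scene stay as the last step left them, time stands still between calls to the robot, and variables do not carry over. Pictures are saved under pics/ and viewed, at most 11 in all, crops included, and the job is handed in when it is done.

```bash
mkdir -p pics; cat > h.py <<'E'
import numpy as np,cv2
from bench import status,grab_frame,camera_model,r
from scipy.spatial.transform import Rotation as R
def cam(n):
    m=camera_model(n);K=np.array(m['K'],float);Rm=R.from_rotvec(np.ravel(m['rvec'])).as_matrix();t=np.ravel(m['tvec']);return K,Rm,t
def ray(n,uv,z):
    K,Rm,t=cam(n);uv=np.atleast_2d(uv).astype(float)
    d=(np.linalg.inv(K)@np.c_[uv,np.ones(len(uv))].T).T@Rm;c=-Rm.T@t
    return c+d*((z-c[2])/d[:,2])[:,None]
def cloud(n,dep):
    K,Rm,t=cam(n);v,u=np.indices(dep.shape)
    p=np.stack([(u-K[0,2])/K[0,0]*dep,(v-K[1,2])/K[1,1]*dep,dep],-1)
    return (p-t)@Rm
def proj(n,P):
    K,Rm,t=cam(n);q=(np.atleast_2d(P)@Rm.T+t)@K.T;return q[:,:2]/q[:,2:]
def save(name,img,s=1): cv2.imwrite('pics/'+name,cv2.resize(img[:,:,::-1],None,fx=s,fy=s,interpolation=cv2.INTER_CUBIC))
E
python3 - <<'E'
from h import *
for n in('scene','top'):
    i,d=grab_frame(n);np.savez(n+'0.npz',i=i,d=d);save(n+'0.png',i,1.4)
    K,Rm,t=cam(n);print(n,-Rm.T@t,K[0,0])
s=status.get_obs();print(s,r.pinch_z)
E
```

```text
scene [-0.4269161   0.43662736  0.92985922] 521.9979173885367
top [-0.06116385 -0.12745217  1.67975445] 522.1494631385291
{'clock': 0.1, 'joints': array([ 1.15487314,  0.47773013,  0.02233871,  1.55636633, -0.0115271 ,
        1.10929595, -0.08307501]), 'qvel': array([-0.00223939, -0.00192678, -0.00030916, -0.00364798,  0.00046865,
       -0.00147935,  0.00015619]), 'tau': array([ 3.71988819e-03, -5.97760749e+01,  1.61313593e+00, -2.81959480e+01,
        1.27855709e-02,  4.90074905e-03,  1.89721834e-05]), 'tcp_pos': array([ 0.20434887, -0.64275508,  0.23040853]), 'orientation': array([-3.10283150e+00, -4.81426424e-01,  5.51030991e-04]), 'contact_force': array([-0.04744903, -0.62021511, -0.54964084]), 'moment': array([0.01775121, 0.0021981 , 0.02611767]), 'gripper_force': 0.0, 'grip_width': 0.08522326485204498} 0.0187
```

View pics/scene0.png

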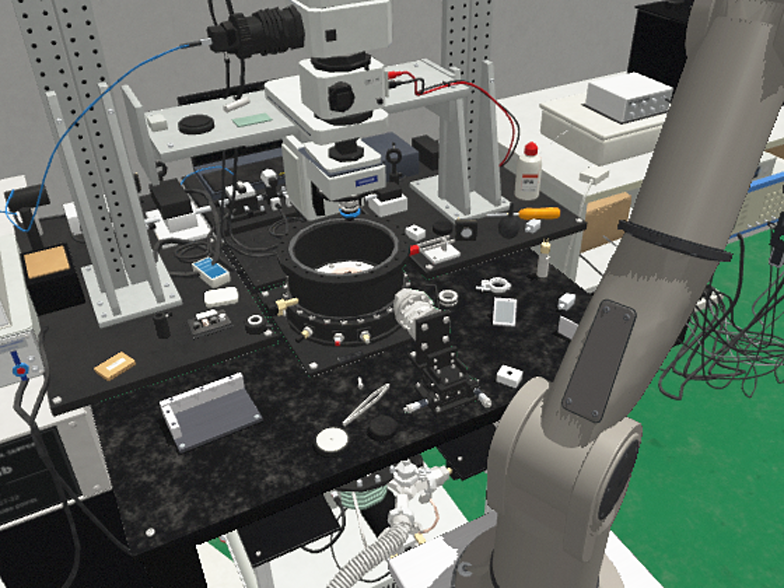

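View pics/top0.png

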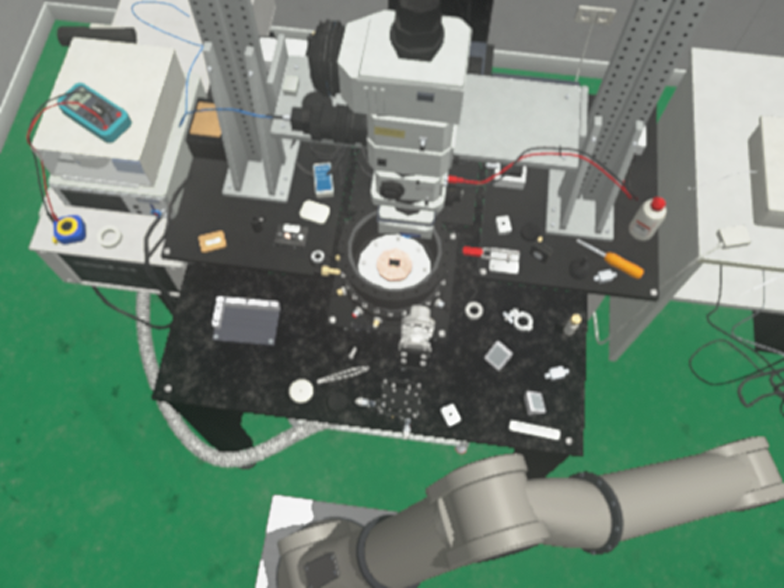

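Both views show the jig (top 247,320; scene 212,410). Candidates for the wedge in the top view (1.4x pixels) are A (498,355), B (536,402), and the white riser (451,414). A is farther left. I'll check it in a close crop.

```bash
python3 - <<'E'
from h import *
a=np.load('top0.npz');b=np.load('scene0.npz')
c1=a['i'][235:305,335:405];c2=b['i'][195:265,335:435];c3=a['i'][200:260,140:210]
z=lambda c,w,h:cv2.resize(c,(w,h),interpolation=cv2.INTER_CUBIC)
out=np.hstack([z(c1,280,280),z(c2,400,280)]);o3=np.hstack([z(c3,327,280),np.zeros((280,353,3),np.uint8)])
save('crop0.png',np.vstack([out,o3]))
for n,f,box in(('top',a,(335,405,235,305)),('scene',b,(335,435,195,265))):
    P=cloud(n,f['d']);u0,u1,v0,v1=box
    q=P[v0:v1,u0:u1];m=(q[...,2]>.008)&(q[...,2]<.06)&(f['d'][v0:v1,u0:u1]>0)
    k,l,st,ce=cv2.connectedComponentsWithStats(m.astype(np.uint8))
    for j in range(1,k):
        if st[j,4]>25:
            s=q[l==j];print(n,st[j],s.mean(0).round(4),s.min(0).round(3),s.max(0).round(3))
E
```

```text
top [ 12   8  19  19 182] [ 0.5408 -0.3168  0.025 ] [ 0.514 -0.344  0.008] [ 0.568 -0.288  0.046]
top [54 27 16  9 92] [ 0.5153 -0.4562  0.0165] [ 0.5   -0.481  0.008] [ 0.532 -0.431  0.026]
top [ 40  45  13  15 149] [ 0.4332 -0.4051  0.0248] [ 0.409 -0.429  0.008] [ 0.459 -0.385  0.045]
scene [  8   3  22  10 101] [ 0.6415 -0.3621  0.0123] [ 0.613 -0.394  0.008] [ 0.669 -0.328  0.017]
scene [63 14 13 12 98] [ 0.5115 -0.4539  0.0176] [ 0.5   -0.486  0.008] [ 0.528 -0.431  0.024]
scene [ 17  18  17  19 262] [ 0.5392 -0.3164  0.0253] [ 0.508 -0.342  0.008] [ 0.567 -0.29   0.045]
scene [ 64  31  14  15 128] [ 0.4327 -0.392   0.0263] [ 0.411 -0.4    0.009] [ 0.453 -0.383  0.044]
scene [21 66 14  4 36] [ 0.3927 -0.2197  0.0188] [ 0.379 -0.233  0.015] [ 0.404 -0.206  0.022]
```

View pics/crop0.png

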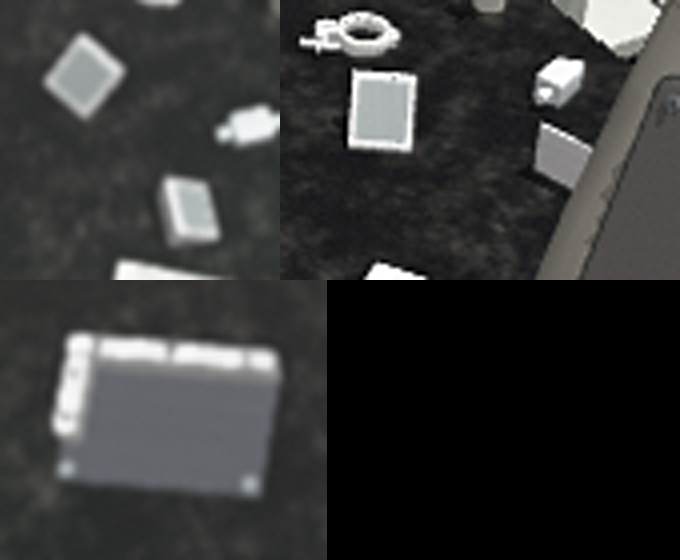

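A (crop 85,75 in top, 382,110 in scene) is a wedge with its slope facing the scene camera. The lookalike B (188,210 in top) is farther right. The jig has its fence at the far side and its stop at the left.

```bash
cat >> h.py <<'E'
def wedgefit(n,dep,c,rad=.045,z0=.0,zlo=.006,top=.05,yaw0=None):
    """slope plane fit by consensus on points with 45deg local normal; returns yaw, mean, offsets"""
    P=cloud(n,dep);m=(dep>0)&(np.hypot(P[...,0]-c[0],P[...,1]-c[1])<rad)&(P[...,2]>z0+zlo)&(P[...,2]<z0+top)
    p=P[m];rng=np.random.default_rng(0);best=None
    for _ in range(600):
        a=p[rng.choice(len(p),3,replace=False)];nn=np.cross(a[1]-a[0],a[2]-a[0]);L=np.linalg.norm(nn)
        if L<1e-5: continue
        nn/=L;nn*=np.sign(nn[2]) or 1
        if not .55<nn[2]<.85: continue
        k=abs((p-a[0])@nn)<.0015
        if best is None or k.sum()>best.sum(): best=k
    q=p[best];q0=q.mean(0);nn=np.linalg.svd(q-q0)[2][2];nn*=np.sign(nn[2])
    yaw=np.arctan2(-nn[1],-nn[0])
    return yaw,nn,q,p
E
python3 - <<'E'
from h import *
for n in('top','scene'):
    f=np.load(n+'0.npz');yaw,nn,q,p=wedgefit(n,f['d'],(.54,-.317))
    x=np.array([np.cos(yaw),np.sin(yaw)]);y=np.array([-x[1],x[0]])
    b=(q[:,:2]@x);s=q[:,:2]@y
    # slope: height = 21.5mm where x = back-21.5 -> z = 0.043-(back-x)
    back=np.median(.043-q[:,2]+b); sm=(s.min()+s.max())/2
    rc=cv2.minAreaRect((p[:,:2]*1000).astype(np.float32))
    print(n,len(q),'yaw',yaw,'n',nn.round(3),'slen',np.ptp(s).round(4),'back',back,'mid',(x*(back-.014)+y*sm).round(4),'rect',rc)
    P=cloud(n,f['d'])
    def sel(lo,hi):
        m=(f['d']>0)&(P[...,2]>lo)&(P[...,2]<hi)&(P[...,0]>.45)&(P[...,0]<.72)&(P[...,1]>.16)&(P[...,1]<.46)
        return P[m]
    for nm,lo,hi in(('plate',.008,.016),('upper',.033,.047)):
        k=sel(lo,hi);rc=cv2.minAreaRect((k[:,:2]*1000).astype(np.float32));print(n,nm,len(k),np.median(k[:,2]).round(4),np.round(cv2.boxPoints(rc)).tolist())
    k=sel(.0385,.047);
    if len(k)>20:
        l=cv2.fitLine((k[:,:2]).astype(np.float32),cv2.DIST_HUBER,0,.001,.001).ravel();print('fence line',l,np.percentile(k[:,2],[10,50,90]).round(4))
    # table level
    t=P[(f['d']>0)&(abs(P[...,0]-.5)<.05)&(abs(P[...,1]-.15)<.03)];print('table z',np.median(t[:,2]))
E
```

```text
top 66 yaw -0.6192287551852099 n [-0.555  0.396  0.731] slen 0.0756 back 0.643123818856142 mid [ 0.5446 -0.3198] rect ((537.3067626953125, -324.787109375), (69.72177124023438, 69.85910034179688), 30.346406936645508)
top plate 916 0.012 [[450.0, 161.0], [719.0, 160.0], [720.0, 452.0], [451.0, 452.0]]
top upper 233 0.0386 [[518.0, 161.0], [718.0, 161.0], [718.0, 449.0], [518.0, 449.0]]
fence line [ 0.07564187 -0.99713504  0.585456    0.3123468 ] [0.0393 0.042  0.045 ]
table z -0.002865337339507019
scene 100 yaw -0.6866610795076552 n [-0.516  0.423  0.745] slen 0.0445 back 0.6350038865288112 mid [ 0.5421 -0.3183] rect ((538.51611328125, -313.8617248535156), (55.631229400634766, 46.94271469116211), 61.09203338623047)
scene plate 1787 0.0125 [[488.0, 457.0], [491.0, 158.0], [700.0, 161.0], [697.0, 459.0]]
scene upper 488 0.0401 [[515.0, 373.0], [612.0, 121.0], [815.0, 199.0], [718.0, 451.0]]
fence line [ 0.06938465 -0.99759     0.5856806   0.28673893] [0.0392 0.0417 0.0446]
table z -0.0014301316483405534
```

```bash
python3 - <<'E'
from h import *
S=8
for n,box in(('top',(342,371,238,270)),('scene',(346,374,207,238))):
    i=np.load(n+'0.npz')['i'];u0,u1,v0,v1=box
    g=cv2.cvtColor(i[v0:v1,u0:u1],cv2.COLOR_RGB2GRAY);G=cv2.resize(g,None,fx=S,fy=S,interpolation=cv2.INTER_CUBIC)
    cs=cv2.findContours((G>95).astype(np.uint8),0,1)[0];c=max(cs,key=cv2.contourArea)
    ap=cv2.approxPolyDP(cv2.convexHull(c),8,True)[:,0]
    uv=(ap+.5)/S-.5+[u0,v0];print(n,uv.round(2).tolist())
    for z in(0,.003,.04):print(z,ray(n,uv,z)[:,:2].round(4).tolist())
i=np.load('scene0.npz')['i'];save('jig1.png',i[260:325,108:193],9)
i=np.load('top0.npz')['i'];save('jig2.png',i[205:252,145:205],12)
E
```

```text
top [[354.69, 242.69], [365.94, 251.69], [356.31, 264.44], [345.44, 255.56]]
0 [[0.5847, -0.312], [0.5573, -0.3524], [0.5077, -0.3233], [0.5342, -0.2844]]
0.003 [[0.5836, -0.3117], [0.5562, -0.352], [0.5067, -0.323], [0.5331, -0.2841]]
0.04 [[0.5693, -0.3076], [0.5426, -0.3471], [0.4941, -0.3187], [0.52, -0.2807]]
scene [[368.56, 213.31], [367.56, 232.19], [352.06, 231.56], [352.56, 211.94]]
0 [[0.5856, -0.3814], [0.5113, -0.3248], [0.5352, -0.2876], [0.6149, -0.3434]]
0.003 [[0.5823, -0.3788], [0.5083, -0.3223], [0.5321, -0.2852], [0.6115, -0.3409]]
0.04 [[0.5421, -0.3462], [0.471, -0.292], [0.4938, -0.2564], [0.57, -0.3098]]
```

View pics/jig1.png

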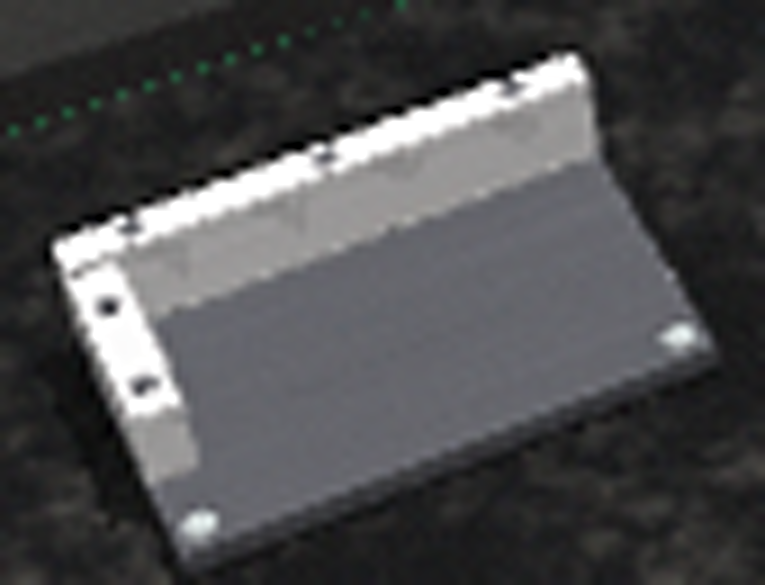

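View pics/jig2.png

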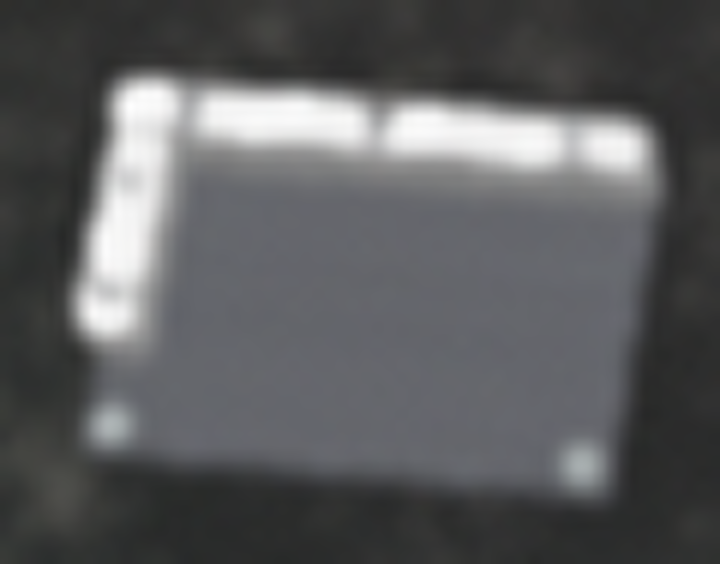

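```bash
python3 - <<'E'
from h import *
def pr(n,s,o,pts,z,l):
    uv=(np.array(pts)+.5)/s-.5+o;w=ray(n,uv,z)[:,:2];print(n,l,w.round(4).tolist(),'dirs',[np.degrees(np.arctan2(*(w[i]-w[0])[::-1])).round(2) for i in range(1,len(w))])
o=np.array([108,260])
pr('scene',9,o,[(600,160),(160,318),(390,233)],.012,'fence base R->L')
pr('scene',9,o,[(718,350),(190,548)],.012,'front R->L')
pr('scene',9,o,[(592,92),(122,262)],.042,'fence top front R->L')
pr('scene',9,o,[(575,50),(52,243)],.042,'fence top back R->L')
pr('scene',9,o,[(182,405),(128,268)],.038,'stop inner top')
o=np.array([145,205])
pr('top',12,o,[(658,203),(165,172)],.012,'fence base')
pr('top',12,o,[(608,497),(90,455)],.012,'front')
pr('top',12,o,[(650,172),(190,142)],.042,'fence top front')
pr('top',12,o,[(138,338),(175,100)],.038,'stop inner top')
pr('top',12,o,[(650,115),(112,75)],.042,'fence top back')
E
```

```text
scene fence base R->L [[0.5844, 0.2292], [0.5818, 0.3567], [0.5841, 0.2909]] dirs [np.float64(91.16), np.float64(90.28)]
scene front R->L [[0.496, 0.225], [0.4937, 0.371]] dirs [np.float64(90.87)]
scene fence top front R->L [[0.5793, 0.229], [0.5751, 0.3631]] dirs [np.float64(91.82)]
scene fence top back R->L [[0.5988, 0.2276], [0.5917, 0.3781]] dirs [np.float64(92.71)]
scene stop inner top [[0.5184, 0.3619], [0.5765, 0.3619]] dirs [np.float64(-0.08)]
top fence base [[0.586, 0.2271], [0.5765, 0.3695]] dirs [np.float64(93.84)]
top front [[0.4959, 0.2239], [0.4887, 0.3713]] dirs [np.float64(92.81)]
top fence top front [[0.5834, 0.2247], [0.575, 0.3556]] dirs [np.float64(93.69)]
top stop inner top [[0.5161, 0.3581], [0.5887, 0.3639]] dirs [np.float64(4.58)]
top fence top back [[0.6007, 0.2281], [0.5923, 0.3822]] dirs [np.float64(93.12)]
```

```bash
cat >> h.py <<'E'
def to(pos,yawdeg,tilt=0):
    s=status.get_obs();R0=R.from_rotvec(s['orientation'])
    y=np.radians(yawdeg);D=R.from_matrix(np.array([[np.cos(y),np.sin(y),0],[np.sin(y),-np.cos(y),0],[0,0,-1]]))
    D=D*R.from_rotvec([0,tilt,0])
    d=R0.inv().apply(np.array(pos)-s['tcp_pos'])*1000
    print('turn',(R0.inv()*D).as_rotvec().round(4),'shift mm',d.round(1),'t',s['clock'],'tcp',s['tcp_pos'].round(4),'f',s['contact_force'].round(1))
E
python3 -c "
from h import *
to([.5437,-.3196,.13],-34.6)"
```

```text
turn [-1.500e-03  9.000e-04  9.117e-01] shift mm [ 421.3 -205.   100.7] t 0.1 tcp [ 0.2043 -0.6428  0.2304] f [-0.  -0.6 -0.5]
```

```bash
python3 -m creep '0 0 0.15 50 -24 5 1; 0 0 0.3 105 -51 15 1; 0 0 0.45 160 -78 30 1; 0 0 0.6 215 -105 45 1; 0 0 0.75 270 -131 60 1; 0 0 0.912 325 -158 75 1; 0 0 0.912 375 -182 90 1; 0 0 0.912 421 -205 100 1; 0 0 0.912 421 -205 100 1; 0 0 0.912 421 -205 100 1'
python3 - <<'E'
from h import *
to([.5437,-.3196,.003],-34.6)
i,d=grab_frame('scene');save('pre.png',i[150:300,280:430],4)
E
```

```text
clock: 1.35
tcp_pos: [0.543, -0.3208, 0.1309]
orientation: [2.999, -0.935, -0.002]
contact_force: [-0.5, -0.6, -0.1]
grip_width: 0.0851
gripper_force: 0.0
turn [ 0.0009  0.0008 -0.0004] shift mm [  0.   -1.5 127.9] t 1.35 tcp [ 0.543  -0.3208  0.1309] f [-0.5 -0.6 -0.1]
```

View pics/pre.png

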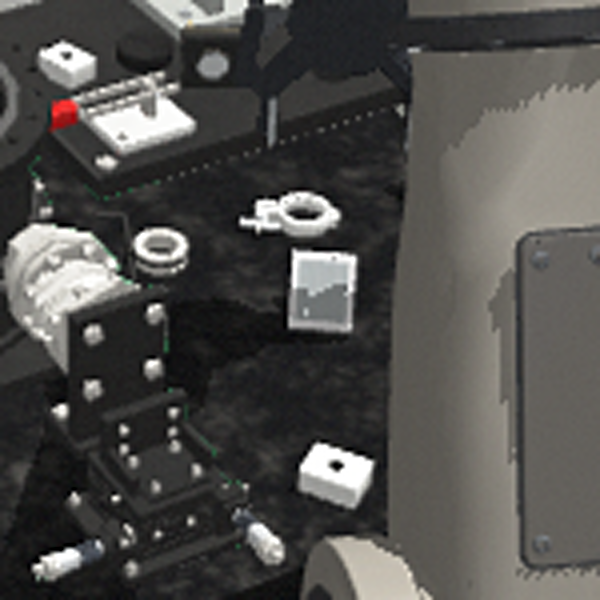

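The view shows wedge A, untouched at (322,290), with the gripper above it at (330,90). The fingers have clear room, so I'll descend.

```bash
python3 -m creep '0 0 0 0 -1.5 40 1; 0 0 0 0 -1.5 80 1; 0 0 0 0 -1.5 105 1; 0 0 0 0 -1.5 120 1; 0 0 0 0 -1.5 127 1; 0 0 0 0 -1.5 127 1; 0 0 0 0 -1.5 127 0.3; 0 0 0 0 -1.5 127 0' 30
python3 -m creep '0 0 0 0 0 0 -0.3; 0 0 0 0 0 0 -0.6; 0 0 0 0 0 0 -1; 0 0 0 0 0 0 -1; 0 0 0 0 0 0 -1' 40
```

```text
clock: 2.4
tcp_pos: [0.545, -0.3194, 0.0052]
orientation: [2.999, -0.935, 0.002]
contact_force: [0.2, 0.5, 0.2]
grip_width: 0.0514
gripper_force: 0.0
clock: 3.02
tcp_pos: [0.5451, -0.3194, 0.0051]
orientation: [2.999, -0.935, 0.002]
contact_force: [-0.9, -0.1, 5.7]
grip_width: 0.0443
gripper_force: 41.6
```

```bash
python3 -m creep '0 0 0 0 0 -20 -1; 0 0 0 0 0 -60 -1; 0 0 0 0 0 -110 -1; 0 0 0 0 0 -170 -1; 0 0 0 0 0 -230 -1; 0 0 0 0 0 -245 -1; 0 0 0 0 0 -245 -1'
python3 -c "
from h import *
to([.46,-.2,.25],2.3);to([.45,.15,.25],2.3);to([.53,.29,.15],2.3)"
```

```text
clock: 3.9
tcp_pos: [0.5445, -0.3192, 0.2505]
orientation: [2.999, -0.935, 0.003]
contact_force: [0.1, 0.8, -2.4]
grip_width: 0.0443
gripper_force: 41.4
turn [ 2.000e-04 -1.900e-03 -6.444e-01] shift mm [-137.3  -50.1    0.2] t 3.9 tcp [ 0.5445 -0.3192  0.2505] f [ 0.1  0.8 -2.4]
turn [ 2.000e-04 -1.900e-03 -6.444e-01] shift mm [-344.4 -332.4   -0. ] t 3.9 tcp [ 0.5445 -0.3192  0.2505] f [ 0.1  0.8 -2.4]
turn [ 2.000e-04 -1.900e-03 -6.444e-01] shift mm [-358.3 -493.   100. ] t 3.9 tcp [ 0.5445 -0.3192  0.2505] f [ 0.1  0.8 -2.4]
```

```bash
python3 -m creep '0 -0.002 -0.1 -45 -16 0 -1; 0 -0.002 -0.25 -90 -33 0 -1; 0 -0.002 -0.4 -137 -50 0 -1; 0 -0.002 -0.5 -160 -82 0 -1; 0 -0.002 -0.6 -187 -119 0 -1; 0 -0.002 -0.644 -216 -158 0 -1; 0 -0.002 -0.644 -248 -201 0 -1; 0 -0.002 -0.644 -280 -245 0 -1; 0 -0.002 -0.644 -312 -289 0 -1; 0 -0.002 -0.644 -344 -332 0 -1'
python3 -c "
from h import *
to([.53,.29,.12],2.3)"
```

```text
clock: 5.15
tcp_pos: [0.4482, 0.1506, 0.2471]
orientation: [3.14, 0.063, -0.009]
contact_force: [1.2, 0.2, -2.2]
grip_width: 0.0443
gripper_force: 41.5
turn [ 0.0006  0.0059 -0.0002] shift mm [  88.  -136.1  126.5] t 5.15 tcp [0.4482 0.1506 0.2471] f [ 1.2  0.2 -2.2]
```

```bash
python3 -m creep '0 0.006 0 20 -35 0 -1; 0 0.006 0 45 -75 20 -1; 0 0.006 0 75 -115 60 -1; 0 0.006 0 100 -152 110 -1; 0 0.006 0 109 -152 150 -1; 0 0.006 0 109 -152 185 -1; 0 0.006 0 109 -152 185 -1; 0 0.006 0 109 -152 185 -1'
python3 - <<'E'
from h import *
to([.553,.306,.0171],2.3)
i,d=grab_frame('scene');save('over.png',i[230:340,90:210],5)
E
```

```text
clock: 6.15
tcp_pos: [0.5523, 0.3058, 0.0644]
orientation: [-3.14, -0.063, -0.006]
contact_force: [0.2, -0.1, -1.4]
grip_width: 0.0442
gripper_force: 41.4
turn [-0.0006 -0.0036 -0.0002] shift mm [ 0.6 -0.1 47.3] t 6.15 tcp [0.5523 0.3058 0.0644] f [ 0.2 -0.1 -1.4]
```

View pics/over.png

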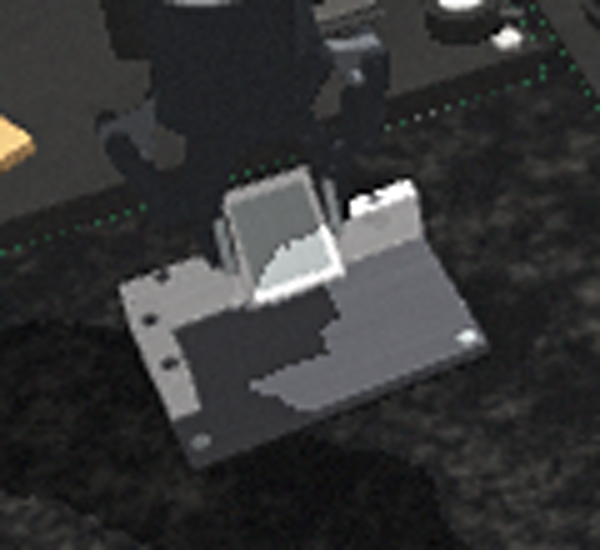

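The held block (283,235) is over the plate with its slope towards the camera, away from the fence, and the fingers are clear of the stop (165,370). I'll lower it.

```bash
python3 -m creep '0 -0.004 0 0 0 20 -1; 0 -0.004 0 0 0 35 -1; 0 -0.004 0 0 0 42 -1; 0 -0.004 0 0 0 45 -1; 0 -0.004 0 0 0 45 -1'; python3 -m creep '0 0 0 0 0 2 -1; 0 0 0 0 0 2 -1'
```

```text
clock: 6.82
tcp_pos: [0.5527, 0.306, 0.0191]
orientation: [-3.14, -0.063, -0.0]
contact_force: [0.2, -0.0, -2.2]
grip_width: 0.0443
gripper_force: 41.5
clock: 7.08
tcp_pos: [0.5528, 0.3059, 0.0174]
orientation: [-3.14, -0.062, -0.001]
contact_force: [-0.3, 0.4, -1.7]
grip_width: 0.0441
gripper_force: 41.5
```

```bash
python3 -m creep '0 0 0 0 0 1 -1; 0 0 0 0 0 1 -1'; python3 -m creep '0 0 0 0 0 1 -1; 0 0 0 0 0 1 -1'
```

```text
clock: 7.32
tcp_pos: [0.5531, 0.3061, 0.0172]
orientation: [-3.14, -0.062, -0.002]
contact_force: [-1.5, -1.2, 5.5]
grip_width: 0.0443
gripper_force: 42.2
clock: 7.58
tcp_pos: [0.5534, 0.3063, 0.0171]
orientation: [-3.14, -0.062, -0.003]
contact_force: [-3.2, -2.6, 13.1]
grip_width: 0.0445
gripper_force: 43.0
```

```bash
python3 -m creep '0 0 0 0 0 -1 -1; 0 0 0 0 0 -1 0.15; 0 0 0 0 0 -1 0.45; 0 0 0 0 0 -1 0.45; 0 0 0 0 0 -1 0.45; 0 0 0 0 0 -15 0.45; 0 0 0 0 0 -45 0.45; 0 0 0 0 0 -90 0.45; 0 0 0 0 0 -100 0.45'
python3 - <<'E'
from h import *
i,d=grab_frame('scene');np.savez('p.npz',i=i,d=d);save('placed.png',i[230:340,90:210],5)
to([.5,.2,.1],2.3)
E
```

```text
clock: 8.7
tcp_pos: [0.5546, 0.3072, 0.1195]
orientation: [-3.137, -0.062, -0.009]
contact_force: [0.8, 1.0, -0.4]
grip_width: 0.0621
gripper_force: 0.0
turn [-0.0033 -0.0051 -0.0005] shift mm [-58.6 104.7  18.5] t 8.75 tcp [0.5543 0.3069 0.1192] f [-0.2 -0.3 -0.3]
```

View pics/placed.png

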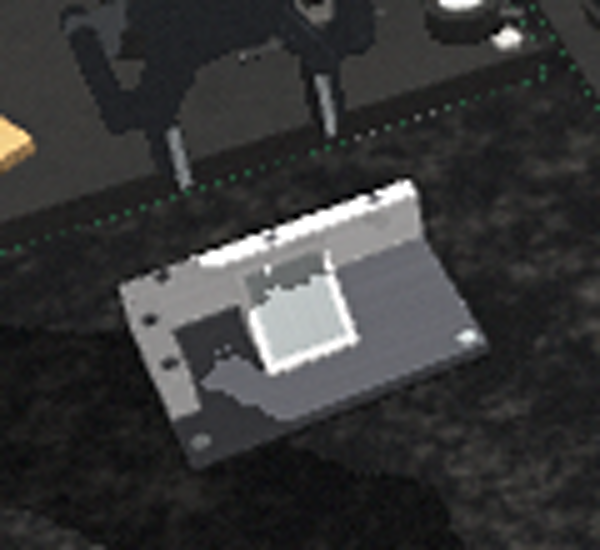

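The block stands on the plate, upright and released, at (300,310), about 10 mm short of the fence. Next I'll close the fingers, come down in front of the slope and push it to the fence.

```bash
python3 -m creep '-0.003 -0.005 0 -20 0 0 -0.2; -0.003 -0.005 0 -44 0 0 -1; -0.003 -0.005 0 -44 0 20 -1; -0.003 -0.005 0 -44 0 50 -1; -0.003 -0.005 0 -44 0 75 -1; -0.003 -0.005 0 -44 0 85 -1; -0.003 -0.005 0 -44 0 85 -1'
python3 -m creep '0 0 0 5 0 0 -1; 0 0 0 10 0 0 -1; 0 0 0 14 0 0 -1; 0 0 0 18 0 0 -1; 0 0 0 22 0 0 -1; 0 0 0 25 0 0 -1; 0 0 0 25 0 0 -1'
python3 -m creep '0 0 0 3 0 0 -1; 0 0 0 3 0 0 -1'
```

```text
clock: 9.62
tcp_pos: [0.5085, 0.3036, 0.029]
orientation: [3.137, 0.062, -0.01]
contact_force: [-0.1, -0.5, 0.2]
grip_width: -0.0
gripper_force: 0.0
clock: 10.5
tcp_pos: [0.5339, 0.3051, 0.03]
orientation: [3.139, 0.062, -0.007]
contact_force: [-0.1, -0.5, 1.0]
grip_width: -0.0001
gripper_force: 0.0
clock: 10.75
tcp_pos: [0.5369, 0.3052, 0.03]
orientation: [3.139, 0.062, -0.007]
contact_force: [-0.5, -0.6, -0.5]
grip_width: 0.0002
gripper_force: 0.0
```

```bash
for k in 1 2; do python3 -m creep '0 0 0 2 0 0 -1; 0 0 0 4 0 0 -1; 0 0 0 4 0 0 -1'|egrep 'tcp|force: \['; done
```

```text
tcp_pos: [0.541, 0.3053, 0.03]
contact_force: [0.2, -0.5, 0.5]
tcp_pos: [0.545, 0.3055, 0.03]
contact_force: [0.4, 0.1, 0.1]
```

```bash
for k in 1 2; do python3 -m creep '0 0 0 2 0 0 -1; 0 0 0 3 0 0 -1; 0 0 0 3 0 0 -1'|egrep 'tcp|force: \['; done
python3 - <<'E'
from h import *
i,d=grab_frame('scene');save('c.png',i[240:330,100:200],6)
E
```

```text
tcp_pos: [0.5479, 0.3056, 0.03]
contact_force: [-0.6, 0.2, 0.1]
tcp_pos: [0.5492, 0.3058, 0.03]
contact_force: [-5.7, -0.6, 5.0]
```

View pics/c.png

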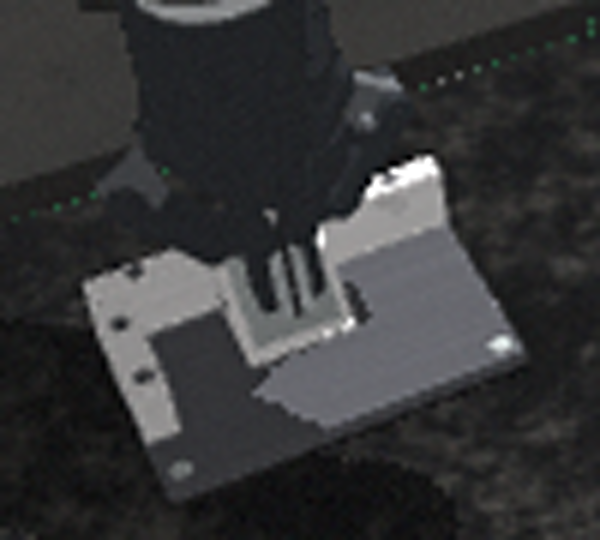

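The fingertips bear on the slope at (283,300) and the block's back is on the fence (about 6 N forward, 5 N down). Next I'll push its right end along the fence to the stop.

```bash
python3 -m creep '0 0 0 -10 0 -5 -1; 0 0 0 -10 0 -40 -1; 0 0 0 -4 20 -60 -1; 0 0 0 5 45 -60 -1; 0 0 0 12 60 -60 -1; 0 0 0 12 60 -35 -1; 0 0 0 12 60 -5 -1; 0 0 0 12 60 10 -1; 0 0 0 12 60 10 -1'
for k in 1 2 3; do python3 -m creep '0 0 0 0 -5 0 -1; 0 0 0 0 -10 0 -1; 0 0 0 0 -14 0 -1; 0 0 0 0 -14 0 -1'|egrep 'tcp|force: \['; done
```

```text
clock: 13.42
tcp_pos: [0.5642, 0.2461, 0.0191]
orientation: [3.138, 0.063, -0.011]
contact_force: [1.1, 0.7, 0.2]
grip_width: -0.0001
gripper_force: 0.0
tcp_pos: [0.5645, 0.2611, 0.0205]
contact_force: [0.5, -0.1, 0.7]
tcp_pos: [0.5638, 0.2749, 0.02]
contact_force: [0.3, -1.0, 0.4]
tcp_pos: [0.5632, 0.289, 0.02]
contact_force: [0.1, -0.5, 0.7]
```

```bash
python3 -m creep '0 0 0 0 -4 0 -1; 0 0 0 0 -7 0 -1; 0 0 0 0 -7 0 -1'|egrep 'tcp|force: \['; for k in 1 2 3; do python3 -m creep '0 0 0 0 -2 0 -1; 0 0 0 0 -4 0 -1; 0 0 0 0 -4 0 -1'|egrep 'tcp|force: \['; done
```

```text
tcp_pos: [0.563, 0.2957, 0.02]
contact_force: [-0.1, 0.2, 0.2]
tcp_pos: [0.5629, 0.2996, 0.02]
contact_force: [1.0, -1.4, 0.1]
tcp_pos: [0.5627, 0.3036, 0.0199]
contact_force: [-0.1, 1.0, 0.2]
tcp_pos: [0.5625, 0.3057, 0.0198]
contact_force: [-0.3, -5.8, 2.1]
```

```bash
python3 -m creep '0 0 0 0 8 0 -1; 0 0 0 0 8 -30 -1; 0 0 0 0 8 -70 -1; 0 0 0 -25 -5 -70 -1; 0 0 0 -50 -32 -70 -1; 0 0 0 -50 -32 -50 -1; 0 0 0 -50 -32 -20 -1; 0 0 0 -50 -32 -14 -1; 0 0 0 -50 -32 -14 -1'
python3 -c "
from h import *
to([.535,.336,.034],2.3)
i,d=grab_frame('scene');save('d.png',i[240:330,100:200],6)"
```

```text
clock: 17.55
tcp_pos: [0.5117, 0.3369, 0.0338]
orientation: [3.138, 0.062, -0.008]
contact_force: [1.1, -1.3, 0.4]
grip_width: -0.0
gripper_force: 0.0
turn [ 0.0026  0.0054 -0.0008] shift mm [23.3  1.8 -0.3] t 17.55 tcp [0.5117 0.3369 0.0338] f [ 1.1 -1.3  0.4]
```

View pics/d.png

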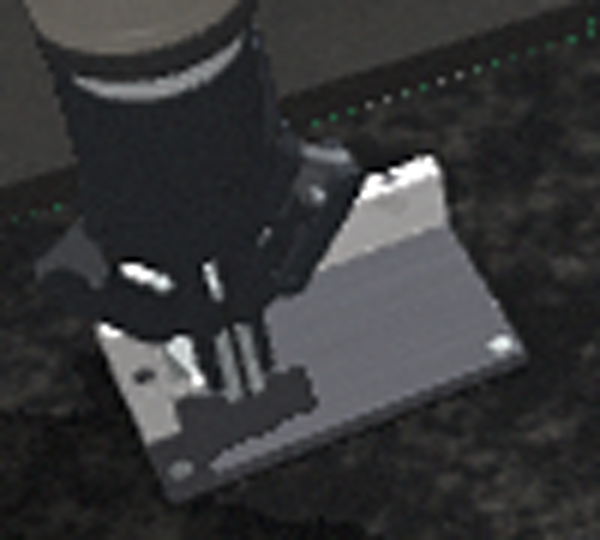

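The block is at the stop, with its foot corner visible at (190,375), and the fingers (240,360) are in front of the slope. I'll approach it.

```bash
python3 -m creep '0 0.005 0 10 1 0 -1; 0 0.005 0 20 1 0 -1; 0 0.005 0 30 1 0 -1; 0 0.005 0 36 1 0 -1; 0 0.005 0 36 1 0 -1'|egrep 'tcp|force: \['; python3 -m creep '0 0 0 1 0 1 -1; 0 0 0 2 0 2 -1; 0 0 0 2 0 2 -1'|egrep 'tcp|force: \['; python3 -m creep '0 0 0 1 0 1 -1; 0 0 0 1 0 1 -1'|egrep 'tcp|force: \['
```

```text
tcp_pos: [0.548, 0.3375, 0.0338]
contact_force: [0.7, -0.7, 0.1]
tcp_pos: [0.5491, 0.3378, 0.0319]
contact_force: [-0.7, 0.9, 1.2]
tcp_pos: [0.5498, 0.3382, 0.0318]
contact_force: [-4.7, -2.1, 9.0]
```

```bash
python3 -m creep '0 0 0 1.5 0 0 -1; 0 0 0 1.5 0 0 -1; 0 0 0 1.5 0 0 -1'|egrep 'tcp|force: \['
python3 - <<'E'
from h import *
o=[]
for n in('scene','top'):
    i,d=grab_frame(n);u,v=proj(n,[.555,.335,.03])[0].astype(int);o.append(cv2.resize(i[v-32:v+33,u-40:u+40],(400,325),interpolation=cv2.INTER_CUBIC))
save('e.png',np.hstack(o))
E
```

```text
tcp_pos: [0.5499, 0.3382, 0.0318]
contact_force: [-7.5, -2.1, 12.7]
```

View pics/e.png

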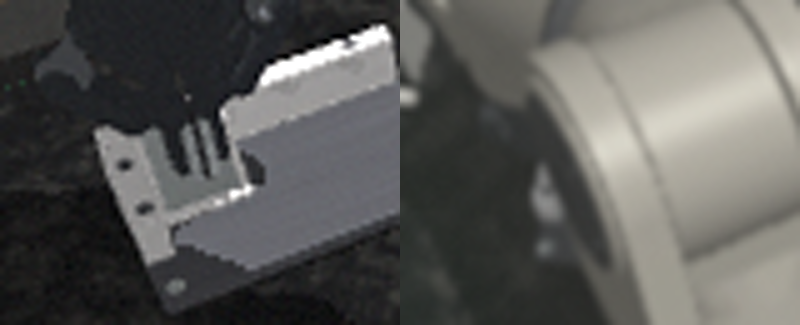

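The block sits in the corner at (200,170) of the left crop, end on the stop and back on the fence, with the fingertips on the slope and clear of the jig. The push is about 15 N. I'll check that it's steady, then hand in.

```bash
python3 -m creep '0 0 0 0.3 0 0 -1; 0 0 0 0.3 0 0 -1; 0 0 0 0.3 0 0 -1; 0 0 0 0.3 0 0 -1; 0 0 0 0.3 0 0 -1; 0 0 0 0.3 0 0 -1'|egrep 'clock|tcp|force: \[' && python3 -c "
from bench import r
print(r.hand_in())"
```

```text
clock: 20.08
tcp_pos: [0.5499, 0.3381, 0.0317]
contact_force: [-9.3, -2.0, 13.8]
the job is handed in; nothing more can be done
None
```

I handed in at about 20 s with the mirror block in the jig corner: back on the fence, end on the stop, and the fingers still holding a steady push of about 17 N on the slope (9 N towards the fence, 14 N down). The last picture shows the fingers clear of the jig; I judged squareness by eye rather than measuring it, and the hand-in returned no verdict.

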